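Find the bottle holder that still grips and put it on the rocker

TASK

Only one of the three blue bottle holders still has good rubber feet; the other two have worn feet, slip easily and would slide off the tilted rocker. First drag all three a short way along the bench (about 3 cm each, leaving each where the drag ends) to feel which one grips; then slide that one up from the low edge until it stands wholly on the sloping platform, and leave it there. Do not lift a holder clear of the surface or tip it over, leave the two slippery ones within about 8 cm of where they began, and do not disturb the bottle or the green tip box.

Things in the scene. Friction and masses are not known exactly. Their poses are not given: they have to be found in the camera images.
- holder_a: one of three look-alike blue bottle holders, 90 x 90 x 40 mm, 0.7 to 1 kg, in a row in any order. Square open well 54 x 54 mm, its floor 14 mm above the underside (walls 18 mm), wide enough to lower shut fingers in and drag by a wall's inner face. Good feet: friction about 0.45, drag 2.5 to 5 N; worn feet: about 0.09, under 1 N. Origin: centre of underside, z up, x and y along the sides
- holder_b: one of three look-alike blue bottle holders, 90 x 90 x 40 mm, 0.7 to 1 kg, in a row in any order. Square open well 54 x 54 mm, its floor 14 mm above the underside (walls 18 mm), wide enough to lower shut fingers in and drag by a wall's inner face. Good feet: friction about 0.45, drag 2.5 to 5 N; worn feet: about 0.09, under 1 N. Origin: centre of underside, z up, x and y along the sides
- holder_c: one of three look-alike blue bottle holders, 90 x 90 x 40 mm, 0.7 to 1 kg, in a row in any order. Square open well 54 x 54 mm, its floor 14 mm above the underside (walls 18 mm), wide enough to lower shut fingers in and drag by a wall's inner face. Good feet: friction about 0.45, drag 2.5 to 5 N; worn feet: about 0.09, under 1 N. Origin: centre of underside, z up, x and y along the sides
- platform: the rocker's sloping square steel platform, 220 x 220 mm, grey, yellow border, fixed, tilted 9 degrees (0.157 rad). No rims. Its low edge (own -y, on the right) meets the bench without a step; it rises to 35 mm at its +y edge. Origin at the centre of its top surface, 18 mm up, x and y along its sides, y up the slope, z normal to it. A white control box 55 mm tall stands 15 mm beyond the high edge. The lane past the row of holders leads straight to its low edge
- bottle: loose clear reagent bottle with blue cap, 70 mm diameter, 150 mm tall, at the left; bystander. Origin at the centre of its underside, z up
- tip_box: loose green pipette tip box with white lid, 80 x 120 x 59 mm, at the far side of the lane; bystander. Origin at the centre of its underside, y along its length
- balance: heavy white bench balance on a green base, fixed, 230 x 190 mm, 78 mm tall, with a round steel pan, at the right; bystander. Origin at the centre of its underside, x along its length
Not all that is in view belongs to the job. What is shaped like the holder_c but brown or purple is not meant.

How it is judged (in metres and radians):
On the way:
1. all three holders have been dragged: each is at least 15 mm from where it started, and none is on the platform yet (distance of each of holder_a, holder_b, holder_c from where it was at the start of the episode above 0.015 m and horizontal distance between each of holder_a, holder_b, holder_c and platform above 0.12 m), for 0.1 s.
At the end, for the whole second after the job is handed in: One holder stands flat and at rest on the sloping platform (its centre within 70 mm of the platform's centre along each side), which only the one with good feet can do; the other two stand upright and at rest on the bench, less than 90 mm from where they started (((x of holder_a in the frame of platform between -0.07 and 0.07 m and y of holder_a in the frame of platform between -0.07 and 0.07 m and z of holder_a in the frame of platform below 0.006 m and angle between the z axis of holder_a and the z axis of platform, either way round below 0.1 rad and distance of each of holder_b, holder_c from where it was at the start of the episode below 0.09 m and angle between each of holder_b, holder_c's own z axis and vertical below 0.05 rad and height (world z) of each of holder_b, holder_c below 0.006 m) or (x of holder_b in the frame of platform between -0.07 and 0.07 m and y of holder_b in the frame of platform between -0.07 and 0.07 m and z of holder_b in the frame of platform below 0.006 m and angle between the z axis of holder_b and the z axis of platform, either way round below 0.1 rad and distance of each of holder_a, holder_c from where it was at the start of the episode below 0.09 m and angle between each of holder_a, holder_c's own z axis and vertical below 0.05 rad and height (world z) of each of holder_a, holder_c below 0.006 m) or (x of holder_c in the frame of platform between -0.07 and 0.07 m and y of holder_c in the frame of platform between -0.07 and 0.07 m and z of holder_c in the frame of platform below 0.006 m and angle between the z axis of holder_c and the z axis of platform, either way round below 0.1 rad and distance of each of holder_a, holder_b from where it was at the start of the episode below 0.09 m and angle between each of holder_a, holder_b's own z axis and vertical below 0.05 rad and height (world z) of each of holder_a, holder_b below 0.006 m)) and linear speed of each of holder_a, holder_b, holder_c below 0.01 m/s); the robot touches nothing.
It fails at once if a holder is lifted more than 15 mm clear of the bench or the platform, or tipped (more than 0.4 rad) ((height (world z) of holder_a above 0.015 m and horizontal distance between holder_a and platform above 0.16 m) or (horizontal distance between holder_a and platform below 0.1 m and z of holder_a in the frame of platform above 0.015 m) or angle between any of holder_a, holder_b, holder_c's own z axis and vertical above 0.4 rad or (height (world z) of holder_b above 0.015 m and horizontal distance between holder_b and platform above 0.16 m) or (horizontal distance between holder_b and platform below 0.1 m and z of holder_b in the frame of platform above 0.015 m) or (height (world z) of holder_c above 0.015 m and horizontal distance between holder_c and platform above 0.16 m) or (horizontal distance between holder_c and platform below 0.1 m and z of holder_c in the frame of platform above 0.015 m)).
It fails at once if the bottle or tip box is moved by more than 30 mm or tipped (more than 0.3 rad) (distance of any of bottle, tip_box from where it was at the start of the episode above 0.03 m or angle between any of bottle, tip_box's own z axis and vertical above 0.3 rad).
It also fails if it takes over 72 s, if anything falls off the work surface, if the arm or the gripper's body presses on something with over 40 N, if the wrist force passes 120 N, or if a joint passes its speed limit or range.

ROBOT

A 7-joint arm with a two-finger parallel gripper is mounted at the origin on the work surface. World frame = base frame: x ahead of the robot, y to its left, z up, the work surface at z = 0. Lengths are in m, angles in degrees, forces in N, time in s.
With the tool pointing down it reaches from about 0.425 to 0.8 m from the base axis. Payload 8.3 kg.
Tool frame: the origin (TCP) lies between the finger pads; the fingertips stand 25 mm ahead of it and the grasp point (between the pads) lies 6 mm ahead of it; z points along the fingers, y is the direction in which the jaws open and shut (so a half turn about z gives the same grasp; the last joint's range is limited). The gripper opens to 85 mm and grips with 20 to 120 N. Pads are 22 mm wide; open, the fingers measure 114 mm over their backs; the gripper's body (76 mm by 85 mm) begins 54 mm behind the grasp point. The pads swing forward as they close: fully open they stand 13 mm farther back than shut.
Start: joints at [65.609, 21.967, 0.94, 78.501, -0.361, 79.538, -2.664], TCP at [0.222, -0.584, 0.256] pointing down, gripper open.
Joint ranges: [-169.22, 169.22], [-14.56, 117.87], [-87.37, 89.26], [10.42, 133.3], [-82.24, 262.24], [0.94, 117.77], [-172.7, 172.7]. Speed limits (degrees/s): [136.94, 136.94, 172.46, 172.46, 180, 180, 180].

INTERFACE

Orientations are given as [roll, pitch, yaw] about the fixed x, y, z axes, in that order (R = Rz(yaw) Ry(pitch) Rx(roll)).
In Python, from station import manip, imaging, job gives the robot as it stands.
- The arm moves only by the tool move_arm, never from a script. Its argument "deltas" is one flat list of numbers, 7 for each row, row after row: the turn, a rotation vector about the tool's x, y, z in degrees, then the shift along the tool's x, y, z in cm, then the opening, from 0 (shut) to 1 (fully open). In form: [rx, ry, rz, x, y, z, fingers, rx, ry, rz, x, y, z, fingers, ...]. A call has 1 to 8 rows; each row is the pose to reach, as a shift and turn from the pose measured when the call began, along the tool's axes at that moment; what a row does not reach only later rows make up. A row lasts 1/8 s, in which the tool goes at most 62.5 mm and 10.7 degrees, less where a joint would pass 70% of its speed; a pose out of reach is approached as far as the arm can. A call with a gripper value outside its range is refused whole. The fingers move at their own pace and stop on an object; "newtons" is the grip in N (left out, the last holds). Time passes only in rows, so rows that repeat a pose let the fingers close. It gives the time, the measured TCP pose, the force and the opening at its end, in the units of the state.
- manip.read_state(): the state, without advancing time (a new reading comes with each control period).
- imaging.capture(name): name is "side" or "top"; returns a dict with "frame" (480x640x3 uint8, red, green, blue), "mtx" (3x3 intrinsics, pixels), "T" (4x4, takes a point from camera to world coordinates). Camera axes: x right, y down, z forward; pixel columns grow to the right and rows downward; lengths in m; the calibration is good to about 2 mm. A picture is of the moment at which its call begins. There is no depth.
- job.job_done(): hands the job in, once; it reports no verdict.
The state is a dict: "time_s": time; "qpos": joint angles; "joint_velocities": joint speeds; "joint_torque": joint torques, N m; "position": TCP position; "tool_rot": TCP orientation; "wrist_force": force on the tool from outside, world axes, zero at the start; "ft_torque": the same for the moment, N m; "grip_width": finger opening in m.
Only numpy, scipy, OpenCV 4.12 (cv2) and the standard library are available. Lean on these libraries where they do the work, as an engineer would, in place of code of your own. Each camera call takes 0.05 s, during which the arm holds its last target. There are 200 camera calls.

## Working session

There is one attempt and no reset: what is moved stays moved. The work goes in short steps, Python scripts to look and compute and a tool call to move; the robot and the scene stay as the last step left them, time stands still between calls to the robot, and variables do not carry over. Pictures are saved under pics/ and viewed, about 8 in all and at most 12, crops included, and the job is handed in when it is done.

Besides the shell and the picture viewer there is one more tool, called as name(argument=value, ...) on one line, values as JSON. move_arm: Moves the arm, as the interface text tells. Its arguments: {"type":"object","properties":{"deltas":{"type":"array","items":{"type":"number"}},"newtons":{"type":"number"}},"required":["deltas"]}

```bash
mkdir -p pics; cat > h.py <<'E'
import numpy as np, cv2
from station import manip, imaging, job
def snap(n,f):
    c=imaging.capture(n); cv2.imwrite('pics/'+f,c['frame'][:,:,::-1]); return c
def ray(c,uv,z):
    d=c['T'][:3,:3]@np.linalg.inv(c['mtx'])@np.array([uv[0],uv[1],1.]); o=c['T'][:3,3]
    return o+d*(z-o[2])/d[2]
E
python3 - <<'E'
from h import *
import pickle
for n in('top','side'):
    c=snap(n,n+'1.png'); pickle.dump(c,open(n+'.pkl','wb')); print(n,c['T'].round(3).tolist(),c['mtx'][0,0])
print(manip.read_state())
E
```

```text
top [[-0.006, -0.986, 0.168, 0.339], [-1.0, 0.005, -0.004, -0.07], [0.003, -0.168, -0.986, 1.355], [0.0, 0.0, 0.0, 1.0]] 562.4390119321157
side [[-0.976, -0.118, 0.185, 0.373], [-0.219, 0.592, -0.775, 0.707], [-0.018, -0.797, -0.604, 0.682], [0.0, 0.0, 0.0, 1.0]] 494.1574639060443
{'time_s': 0.1, 'qpos': array([65.60944999, 22.01213907,  0.93837287, 78.55540619, -0.36036072,
       79.53591015, -2.66253411]), 'joint_velocities': array([-0.00427723, -0.10131842, -0.01111128, -0.17955931,  0.00474756,
        0.01315003, -0.05075126]), 'joint_torque': array([ 4.02980382e-03, -6.29127216e+01,  8.48083366e-01, -3.72756171e+01,
        1.67911837e-02,  1.05272635e-02,  2.32426396e-05]), 'position': array([ 0.22169609, -0.58393337,  0.25535934]), 'tool_rot': array([-1.79899406e+02,  2.11467959e-03,  2.07919681e+01]), 'wrist_force': array([ 0.31175519, -0.19052302,  0.15168874]), 'ft_torque': array([-0.01632557,  0.01617477, -0.0063036 ]), 'grip_width': 0.08560029271338972}
```

View pics/top1.png

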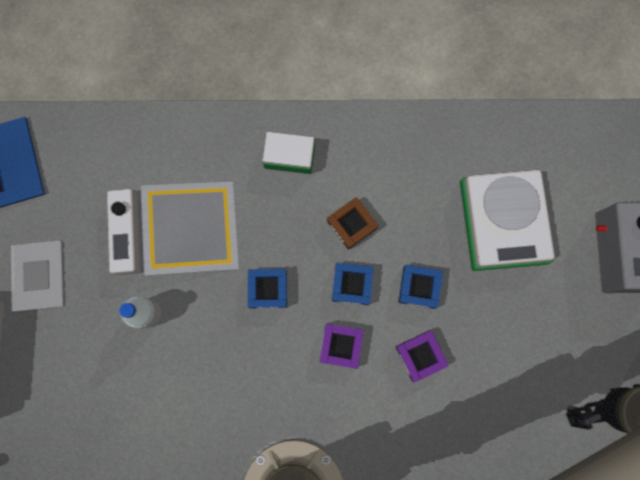

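View pics/side1.png

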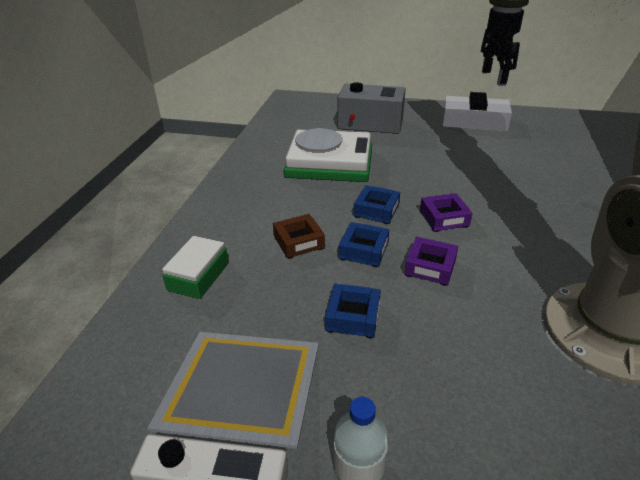

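Top view: three blue holders at about (267,288), (353,283) and (421,286). Look-alikes that don't count: purple at (342,346) and (423,356), brown at (353,222). The big blue thing at (15,162) isn't a holder. The platform centre is near (190,228), with its low edge at column 236.

```bash
cat >> h.py <<'E'
def blues(c,show=False):
    f=c['frame']; hsv=cv2.cvtColor(f,cv2.COLOR_RGB2HSV)
    m=cv2.inRange(hsv,(100,110,50),(125,255,255))
    n,l,s,cen=cv2.connectedComponentsWithStats(m); out=[]
    for i in range(1,n):
        if s[i,4]<150 or cen[i][0]<60: continue
        cs,_=cv2.findContours((l==i).astype(np.uint8),cv2.RETR_EXTERNAL,cv2.CHAIN_APPROX_NONE)
        p=np.array([ray(c,q[0],.035)[:2] for q in cs[0]],np.float32)
        out.append((p,cv2.minAreaRect(p),s[i,4]))
    return out
E
python3 - <<'E'
import pickle
from h import *
c=pickle.load(open('top.pkl','rb'))
for p,r,a in blues(c): print(a,np.round(r[0],3),np.round(r[1],3),round(r[2],1))
f=c['frame']
hsv=cv2.cvtColor(f,cv2.COLOR_RGB2HSV)
for nm,lo,hi in(('brown',(3,120,40),(16,255,255)),('purple',(126,80,40),(160,255,255)),('yellow',(18,100,80),(32,255,255)),('green',(50,100,30),(75,255,255))):
    m=cv2.inRange(hsv,lo,hi); n,l,s,cen=cv2.connectedComponentsWithStats(m)
    for i in range(1,n):
        if s[i,4]<80: continue
        z=.018 if nm=='yellow' else .035
        p=np.array([ray(c,(x,y),z)[:2] for y,x in np.argwhere(l==i)],np.float32); r=cv2.minAreaRect(p)
        print(nm,s[i,4],np.round(r[0],3),np.round(r[1],3),round(r[2],1),p.min(0).round(3),p.max(0).round(3))
for uv in((142,186),(234,182),(239,269),(145,274)): print(uv,ray(c,uv,.035 if uv[0]<200 else 0).round(3))
cv2.imwrite('pics/crop1.png',cv2.resize(f[170:390,120:470][:,:,::-1],None,fx=2.25,fy=2.25,interpolation=2))
E
```

```text
1000 [ 0.474 -0.14 ] [0.089 0.09 ] 83.2
1072 [ 0.466 -0.3  ] [0.092 0.091] 79.9
1043 [0.464 0.061] [0.089 0.09 ] 1.0
179 [0.415 0.388] [0.035 0.03 ] 89.7
brown 917 [ 0.62  -0.141] [0.09  0.089] 35.9 [ 0.56 -0.2 ] [ 0.68  -0.083]
purple 1102 [ 0.329 -0.112] [0.09  0.091] 80.5 [ 0.278 -0.163] [ 0.379 -0.062]
purple 1175 [ 0.305 -0.298] [0.091 0.093] 24.8 [ 0.248 -0.355] [ 0.361 -0.238]
yellow 1220 [0.615 0.254] [0.191 0.197] 3.6 [0.514 0.15 ] [0.711 0.357]
green 218 [0.757 0.016] [0.115 0.014] 84.6 [ 0.746 -0.042] [0.769 0.072]
green 562 [ 0.576 -0.459] [0.286 0.146] 43.5 [ 0.506 -0.609] [ 0.729 -0.406]
(142, 186) [0.712 0.367 0.035]
(234, 182) [0.732 0.15  0.   ]
(239, 269) [0.513 0.133 0.   ]
(145, 274) [0.498 0.35  0.035]
```

View pics/crop1.png

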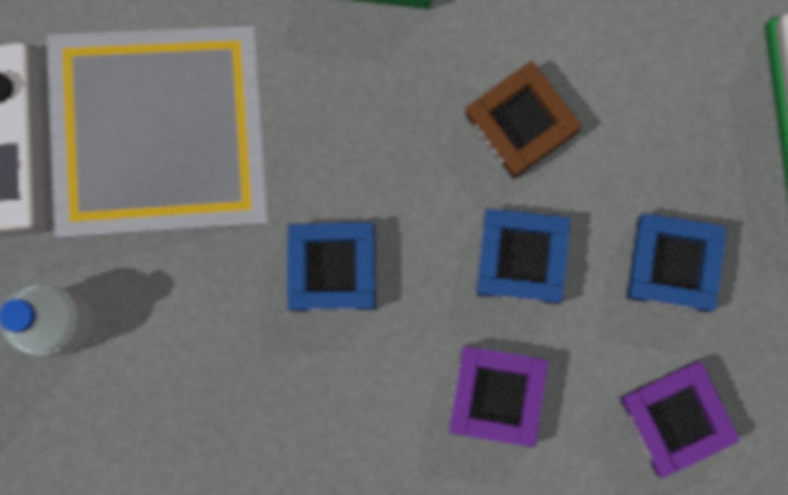

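Drag plan: shut fingers lowered into each well, pulling +y 3 cm on the +y wall. I'll start with the right-hand holder.

```bash
cat >> h.py <<'E'
from scipy.spatial.transform import Rotation as Ro
def to(x,y,z,yaw):
    s=manip.read_state(); R=Ro.from_euler('xyz',s['tool_rot'],degrees=True)
    G=Ro.from_euler('xyz',[180,0,yaw],degrees=True)
    print('rot',(R.inv()*G).as_rotvec(degrees=True).round(1),'cm',(100*R.inv().apply(np.array([x,y,z])-s['position'])).round(2),'t',s['time_s'],'F',s['wrist_force'].round(2))
E
python3 -c "
from h import *
to(.466,-.30,.2,-7)"
```

```text
rot [-0.1  0.  27.8] cm [ 32.92 -17.86   5.57] t 0.1 F [ 0.31 -0.19  0.15]
```

move_arm(deltas=[0,0,10,5.5,-3,0,0,0,0,20,11,-6,0,0,0,0,27.8,16.5,-9,0,0,0,0,27.8,22,-12,2,0,0,0,27.8,27.5,-15,4,0,0,0,27.8,32.9,-17.9,5.6,0,0,0,27.8,32.9,-17.9,5.6,0,0,0,27.8,32.9,-17.9,5.6,0])

```text
time_s: 1.1
position: [0.4656, -0.2994, 0.1992]
tool_rot: [-179.9, 0.1, -6.9]
wrist_force: [-1.6, -0.5, 1.5]
grip_width: 0.0001
```

```bash
python3 -c "
from h import *
to(.466,-.30,.045,-7);print(manip.read_state()['grip_width'])"
```

```text
rot [-0.1  0.1  0.1] cm [ 0.08  0.09 15.42] t 1.1 F [-1.6  -0.45  1.46]
6.623294842104325e-05
```

move_arm(deltas=[0,0,0,0,0,4,0,0,0,0,0,0,8,0,0,0,0,0,0,11,0,0,0,0,0,0,13,0,0,0,0,0,0,14.5,0,0,0,0,0,0,15.4,0,0,0,0,0,0,15.4,0,0,0,0,0,0,15.4,0])

```text
time_s: 2.1
position: [0.4658, -0.2995, 0.046]
tool_rot: [-179.9, 0.0, -6.9]
wrist_force: [0.3, 0.3, 0.1]
grip_width: 0.0002
```

```bash
python3 -c "
from h import *
to(.466,-.28,.045,-7)
snap('side','s2.png');c=cv2.imread('pics/s2.png')[130:350,250:510];cv2.imwrite('pics/s2c.png',cv2.resize(c,None,fx=2.5,fy=2.5))"
```

```text
rot [-0.1  0.   0.1] cm [-0.22 -1.93  0.1 ] t 2.1 F [0.31 0.29 0.08]
```

View pics/s2c.png

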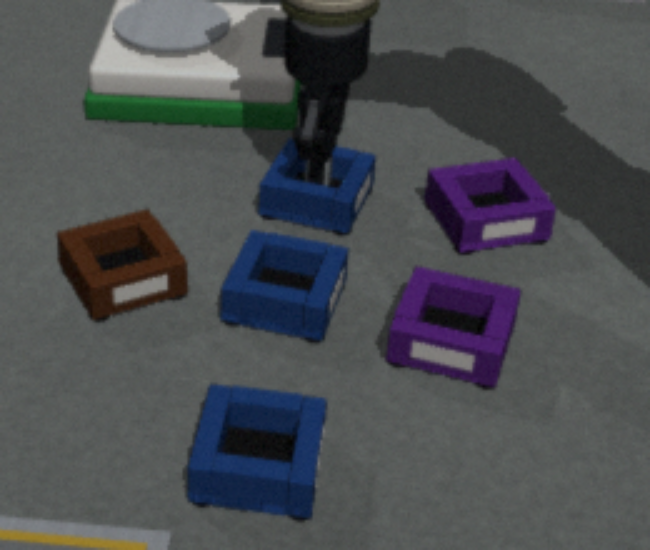

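Fingers are inside the right holder's well. Dragging it slowly.

move_arm(deltas=[0,0,0,0,-0.5,0,0,0,0,0,0,-1.0,0,0,0,0,0,0,-1.5,0,0,0,0,0,0,-1.9,0,0,0,0,0,0,-2.3,0,0,0,0,0,0,-2.7,0,0])

```text
time_s: 2.9
position: [0.4692, -0.2724, 0.0462]
tool_rot: [-179.9, 0.0, -6.9]
wrist_force: [0.1, -0.7, 1.2]
grip_width: -0.0
```

move_arm(deltas=[0,0,0,0,-0.4,0,0,0,0,0,0,-0.8,0,0,0,0,0,0,-1.2,0,0])

```text
time_s: 3.28
position: [0.4707, -0.2602, 0.0461]
tool_rot: [-179.9, 0.0, -6.9]
wrist_force: [0.1, -2.1, 1.6]
grip_width: -0.0002
```

move_arm(deltas=[0,0,0,0,-0.4,0,0,0,0,0,0,-0.8,0,0])

```text
time_s: 3.52
position: [0.4717, -0.252, 0.0462]
tool_rot: [-179.9, 0.0, -6.9]
wrist_force: [-0.8, -0.1, 0.1]
grip_width: -0.0001
```

```bash
python3 -c "
from h import *
c=snap('top','t3.png')
for p,r,a in blues(c): print(a,np.round(r[0],3),np.round(r[1],3),round(r[2],1),p.min(0).round(3),p.max(0).round(3))
to(.466,-.27,.045,-7)"
```

```text
998 [ 0.474 -0.14 ] [0.089 0.091] 83.2 [ 0.425 -0.186] [ 0.522 -0.091]
1040 [0.464 0.061] [0.089 0.09 ] 1.0 [0.419 0.017] [0.508 0.107]
179 [0.415 0.388] [0.035 0.03 ] 89.7 [0.4   0.371] [0.43  0.406]
rot [-0.1  0.   0.1] cm [-0.35  1.93  0.11] t 3.575 F [ 0.09  0.76 -0.42]
```

move_arm(deltas=[0,0,0,0,-0.3,0,0])

```text
time_s: 3.7
position: [0.472, -0.2483, 0.0461]
tool_rot: [-179.9, 0.0, -6.9]
wrist_force: [0.0, -0.2, 0.6]
grip_width: 0.0001
```

move_arm(deltas=[0,0,0,0,-0.3,0,0])

```text
time_s: 3.82
position: [0.4725, -0.2451, 0.0461]
tool_rot: [-179.9, 0.0, -6.9]
wrist_force: [-0.1, -1.5, 0.7]
grip_width: -0.0001
```

move_arm(deltas=[0,0,0,0,-0.3,0,0])

```text
time_s: 3.95
position: [0.4728, -0.242, 0.046]
tool_rot: [-179.9, 0.1, -6.9]
wrist_force: [-0.4, -0.8, 0.5]
grip_width: 0.0001
```

```bash
python3 -c "
from h import *
c=snap('side','s4.png')
# blue blobs
for p,r,a in blues(c): print(a,np.round(r[0],3),np.round(r[1],3))
s=manip.read_state();print(s['wrist_force'])
to(.474,-.14,.2,-7)"
```

```text
2230 [ 0.474 -0.185] [0.254 0.099]
2043 [0.464 0.072] [0.092 0.123]
615 [0.414 0.276] [0.037 0.049]
[-0.29209317  1.28446692 -0.11192338]
rot [-0.1  0.1  0.1] cm [ -1.12 -10.1  -15.38] t 4.0 F [-0.29  1.28 -0.11]
```

The right holder moved about 4 cm at under about 1.5 N (around −0.9 N on average), so it's probably worn. Middle holder next.

move_arm(deltas=[0,0,0,0,0.7,0,0,0,0,0,0,0.9,-2,0,0,0,0,0,0.9,-7,0,0,0,0,-0.4,-4,-7,0,0,0,0,-1.1,-9.5,-7,0,0,0,0,-1.1,-10,-7,0,0,0,0,-1.1,-10,-7,0])

```text
time_s: 4.88
position: [0.4741, -0.1412, 0.1163]
tool_rot: [-179.9, 0.0, -6.8]
wrist_force: [0.0, -1.0, -0.3]
grip_width: 0.0001
```

move_arm(deltas=[0,0,0,0,0,3,0,0,0,0,0,0,5.5,0,0,0,0,0,0,7,0,0,0,0,0,0,7,0])

```text
time_s: 5.38
position: [0.4732, -0.142, 0.0453]
tool_rot: [-179.9, 0.2, -6.9]
wrist_force: [-0.1, -0.4, 0.1]
grip_width: -0.0001
```

```bash
python3 -c "
from h import *
to(.474,-.14,.045,-7)
c=snap('top','t5.png')
for p,r,a in blues(c): print(a,np.round(r[0],3),np.round(r[1],3),round(r[2],1))"
```

```text
rot [-0.1  0.2  0.1] cm [ 0.06 -0.21  0.03] t 5.375 F [-0.11 -0.37  0.09]
624 [ 0.471 -0.268] [0.064 0.09 ] 81.5
1041 [0.464 0.061] [0.089 0.09 ] 1.0
179 [0.415 0.388] [0.035 0.03 ] 89.7
```

move_arm(deltas=[0,0,0,0,-0.5,0,0,0,0,0,0,-1.0,0,0,0,0,0,0,-1.4,0,0,0,0,0,0,-1.8,0,0,0,0,0,0,-2.1,0,0,0,0,0,0,-2.4,0,0])

```text
time_s: 6.18
position: [0.4769, -0.1179, 0.0463]
tool_rot: [-179.9, 0.1, -6.9]
wrist_force: [0.4, -2.0, 0.3]
grip_width: 0.0002
```

move_arm(deltas=[0,0,0,0,-0.3,0,0])

```text
time_s: 6.3
position: [0.4772, -0.1149, 0.0463]
tool_rot: [-179.9, 0.1, -6.9]
wrist_force: [0.2, -1.9, 0.5]
grip_width: 0.0002
```

move_arm(deltas=[0,0,0,0,-0.3,0,0])

```text
time_s: 6.42
position: [0.4776, -0.1118, 0.0463]
tool_rot: [-179.9, 0.1, -6.9]
wrist_force: [-0.9, -1.6, 0.6]
grip_width: 0.0002
```

move_arm(deltas=[0,0,0,0,-0.3,0,0])

```text
time_s: 6.55
position: [0.478, -0.1086, 0.0463]
tool_rot: [-179.9, 0.1, -6.9]
wrist_force: [0.2, -1.4, 0.6]
grip_width: -0.0
```

move_arm(deltas=[0,0,0,0,-0.3,0,0])

```text
time_s: 6.68
position: [0.4784, -0.1055, 0.0463]
tool_rot: [-179.9, 0.1, -6.9]
wrist_force: [0.1, -0.4, 0.9]
grip_width: 0.0001
```

move_arm(deltas=[0,0,0,0,-0.3,0,0])

```text
time_s: 6.8
position: [0.4788, -0.1023, 0.0464]
tool_rot: [-179.9, 0.1, -6.9]
wrist_force: [0.5, -0.8, 0.9]
grip_width: 0.0005
```

The middle holder also reads low (around −1.2 N). Now the left one.

```bash
python3 -c "
from h import *
to(.464,.061,.045,0)"
```

```text
rot [-0.1  0.1 -6.9] cm [ -3.44 -16.03   0.16] t 6.8 F [ 0.45 -0.75  0.87]
```

move_arm(deltas=[0,0,0,0,0.7,0,0,0,0,0,0,0.9,-2,0,0,0,0,0,0.9,-7,0,0,0,-3,-1,-4,-7,0,0,0,-6.9,-2,-9.5,-7,0,0,0,-6.9,-3.4,-15,-7,0,0,0,-6.9,-3.4,-16,-7,0,0,0,-6.9,-3.4,-16,-7,0])

```text
time_s: 7.8
position: [0.4645, 0.0604, 0.1165]
tool_rot: [-179.9, 0.1, 0.0]
wrist_force: [0.3, 0.1, 0.4]
grip_width: -0.0003
```

move_arm(deltas=[0,0,0,0,0,3,0,0,0,0,0,0,5.5,0,0,0,0,0,0,7.1,0,0,0,0,0,0,7.1,0])

```text
time_s: 8.3
position: [0.4638, 0.0592, 0.0445]
tool_rot: [-180.0, 0.2, -0.1]
wrist_force: [0.0, -0.2, -0.3]
grip_width: 0.0002
```

move_arm(deltas=[0,0,0,0,-0.5,0,0,0,0,0,0,-1.0,0,0,0,0,0,0,-1.4,0,0,0,0,0,0,-1.8,0,0,0,0,0,0,-2.1,0,0,0,0,0,0,-2.4,0,0])

```text
time_s: 9.05
position: [0.4641, 0.0829, 0.0447]
tool_rot: [-180.0, 0.2, -0.1]
wrist_force: [0.9, -3.0, 3.6]
grip_width: 0.0003
```

move_arm(deltas=[0,0,0,0,-0.3,0,0])

```text
time_s: 9.18
position: [0.4641, 0.0859, 0.0447]
tool_rot: [-180.0, 0.2, -0.1]
wrist_force: [-0.1, -2.6, 2.3]
grip_width: 0.0004
```

move_arm(deltas=[0,0,0,0,-0.3,0,0])

```text
time_s: 9.3
position: [0.4641, 0.0889, 0.0448]
tool_rot: [180.0, 0.2, -0.1]
wrist_force: [-0.4, -3.6, 3.1]
grip_width: -0.0001
```

move_arm(deltas=[0,0,0,0,-0.3,0,0])

```text
time_s: 9.43
position: [0.4641, 0.092, 0.0447]
tool_rot: [180.0, 0.2, -0.1]
wrist_force: [-0.1, -3.5, 2.9]
grip_width: -0.0
```

move_arm(deltas=[0,0,0,0,-0.3,0,0])

```text
time_s: 9.55
position: [0.4641, 0.0952, 0.0447]
tool_rot: [180.0, 0.2, -0.1]
wrist_force: [0.0, -3.4, 2.1]
grip_width: 0.0
```

move_arm(deltas=[0,0,0,0,-0.3,0,0])

```text
time_s: 9.68
position: [0.4641, 0.0985, 0.0447]
tool_rot: [180.0, 0.2, -0.1]
wrist_force: [-0.5, -3.7, 3.6]
grip_width: 0.0002
```

```bash
python3 -c "
from h import *
to(.464,.061,.045,0)
c=snap('top','t6.png')
for p,r,a in blues(c): print(a,np.round(r[0],3),np.round(r[1],3),round(r[2],1))"
```

```text
rot [ 0.   0.2 -0.1] cm [-0.    3.75 -0.03] t 9.675 F [-0.5  -3.66  3.55]
965 [ 0.476 -0.115] [0.09 0.09] 83.1
974 [ 0.473 -0.254] [0.09 0.09] 83.0
324 [0.464 0.059] [0.09  0.038] 0.5
179 [0.414 0.388] [0.035 0.032] 75.9
```

The left holder grips: a steady 3.5 N against about 1 N for the others. All three have moved (2.5, 4.6 and 2.5 cm). Next I push it back about 1.5 cm to clear the platform corner, then pull it +x into line with the ramp.

move_arm(deltas=[0,0,0,0,1,0,0,0,0,0,0,2,0,0,0,0,0,0,2.7,0,0,0,0,0,0,3.4,0,0,0,0,0,0,4.1,0,0,0,0,0,0,4.1,0,0,0,0,0,0,2.8,0,0,0,0,0,0,2.8,0,0])

```text
time_s: 10.72
position: [0.4641, 0.0729, 0.0449]
tool_rot: [-179.9, 0.2, 0.0]
wrist_force: [0.2, -0.2, 0.5]
grip_width: 0.0002
```

```bash
python3 -c "
from h import *
c=snap('top','t7.png')
for p,r,a in blues(c): print(a,np.round(r[0],3),np.round(r[1],3),round(r[2],1),p.min(0).round(3),p.max(0).round(3))
to(.643,.07,.045,0)"
```

```text
966 [ 0.476 -0.115] [0.089 0.09 ] 83.1 [ 0.427 -0.163] [ 0.524 -0.068]
977 [ 0.473 -0.254] [0.091 0.09 ] 82.5 [ 0.424 -0.302] [ 0.521 -0.206]
180 [0.415 0.388] [0.035 0.03 ] 89.7 [0.4   0.371] [0.43  0.406]
rot [-0.   0.2  0. ] cm [17.9   0.22 -0.07] t 10.775 F [ 0.34  0.23 -0.87]
```

move_arm(deltas=[0,0,0,1,0,0,0,0,0,0,2,0,0,0,0,0,0,3,0,0,0,0,0,0,4,0,0,0,0,0,0,5,0,0,0,0,0,0,6.2,0,0,0,0,0,0,7.4,0,0,0,0,0,0,8.6,0,0,0])

```text
time_s: 11.78
position: [0.5509, 0.0722, 0.0446]
tool_rot: [-180.0, 0.2, 0.0]
wrist_force: [-4.2, -0.3, 2.2]
grip_width: 0.0
```

move_arm(deltas=[0,0,0,1.2,0,0,0,0,0,0,2.4,0,0,0,0,0,0,3.6,0,0,0,0,0,0,4.8,0,0,0,0,0,0,6,0,0,0,0,0,0,7.2,0,0,0,0,0,0,8.4,0,0,0,0,0,0,9.3,0,0,0])

```text
time_s: 12.78
position: [0.6447, 0.0721, 0.0442]
tool_rot: [-180.0, 0.2, 0.0]
wrist_force: [-2.7, 0.2, 2.9]
grip_width: 0.0002
```

```bash
python3 -c "
from h import *
c=snap('top','t8.png');snap('side','s8.png')
for p,r,a in blues(c): print(a,np.round(r[0],3),np.round(r[1],3),round(r[2],1),p.min(0).round(3),p.max(0).round(3))
to(.643,.07,.045,0)
a=cv2.imread('pics/t8.png')[100:400,100:500];b=cv2.imread('pics/s8.png')[150:450,100:500];cv2.imwrite('pics/ts8.png',np.hstack([a,b]))"
```

```text
1000 [ 0.476 -0.115] [0.089 0.091] 83.0 [ 0.427 -0.163] [ 0.524 -0.068]
1045 [ 0.473 -0.254] [0.092 0.09 ] 82.6 [ 0.424 -0.302] [ 0.521 -0.206]
179 [0.415 0.388] [0.035 0.03 ] 89.7 [0.4   0.371] [0.43  0.406]
rot [-0.   0.1 -0. ] cm [-0.23  0.2  -0.08] t 12.875 F [0.95 0.34 0.23]
```

View pics/ts8.png

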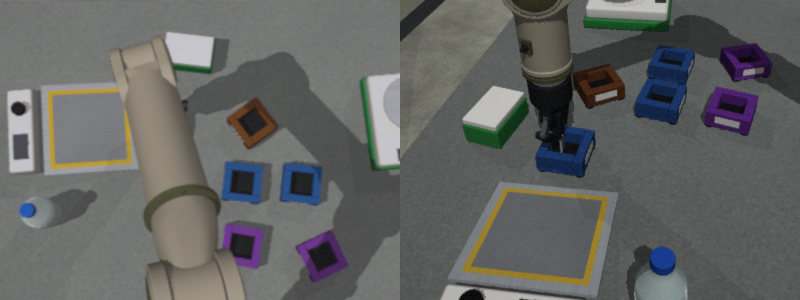

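It's in line with the ramp: top-crop shadow aside, the side crop shows it just before the low edge at (567,150). Now recentre the fingers, turn to yaw 4° and pull up the slope.

move_arm(deltas=[0,0,-4,-1.6,0,-0.4,0,0,0,-4,-1.6,0,-0.4,0,0,0,-4,-1.6,-0.6,-0.4,0,0,0,-4,-1.65,-1.4,-0.4,0,0,0,-4,-1.7,-2.4,-0.4,0,0,0,-4,-1.8,-3.6,-0.4,0,0,0,-4,-1.9,-4.8,-0.5,0,0,0,-4,-2.0,-6.0,-0.62,0])

```text
time_s: 13.88
position: [0.6255, 0.1325, 0.0508]
tool_rot: [-180.0, 0.1, 4.0]
wrist_force: [0.6, -4.5, 3.2]
grip_width: -0.0001
```

```bash
python3 -c "
from h import *
snap('side','s9.png');a=cv2.imread('pics/s9.png')[200:450,130:380];cv2.imwrite('pics/s9c.png',cv2.resize(a,None,fx=2,fy=2))
to(.616,.255,.066,4)"
```

```text
rot [-0.1  0.   0.1] cm [ -0.06 -12.    -1.46] t 13.925 F [0.15 0.97 0.1 ]
```

View pics/s9c.png

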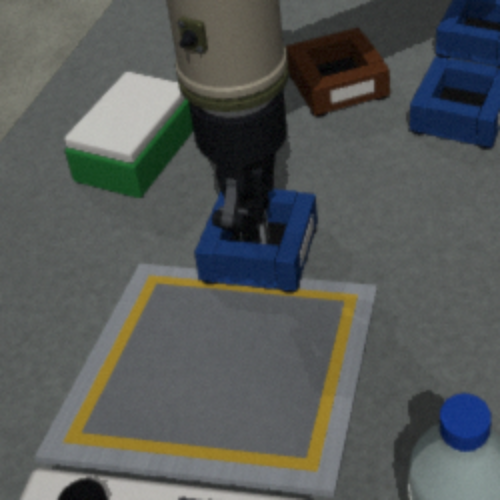

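It's centred and climbing, leading edge on the platform. Continuing.

move_arm(deltas=[0,0,0,0,-1.2,-0.1,0,0,0,0,0,-2.4,-0.2,0,0,0,0,0,-3.6,-0.31,0,0,0,0,0,-4.8,-0.43,0,0,0,0,0,-6,-0.56,0,0,0,0,0,-7.2,-0.72,0,0,0,0,-0.05,-8.4,-0.9,0])

```text
time_s: 14.8
position: [0.6195, 0.2184, 0.0612]
tool_rot: [-179.9, -0.0, 4.0]
wrist_force: [1.1, -7.9, 5.1]
grip_width: -0.0001
```

move_arm(deltas=[0,0,0,0,-1.2,-0.19,0,0,0,0,0,-2.4,-0.38,0,0,0,0,0,-3.5,-0.56,0,0,0,0,0,-3.5,-0.56,0])

```text
time_s: 15.3
position: [0.6164, 0.2556, 0.067]
tool_rot: [-179.8, -0.0, 4.1]
wrist_force: [0.6, 0.3, -0.0]
grip_width: -0.0001
```

```bash
python3 -c "
from h import *
snap('side','s10.png');a=cv2.imread('pics/s10.png')[230:480,110:360];cv2.imwrite('pics/s10c.png',cv2.resize(a,None,fx=2,fy=2))
to(.616,.255,.066,4)"
```

```text
rot [-0.1 -0.   0.1] cm [-0.03  0.01  0.07] t 15.35 F [-0.11  0.43  0.2 ]
```

View pics/s10c.png

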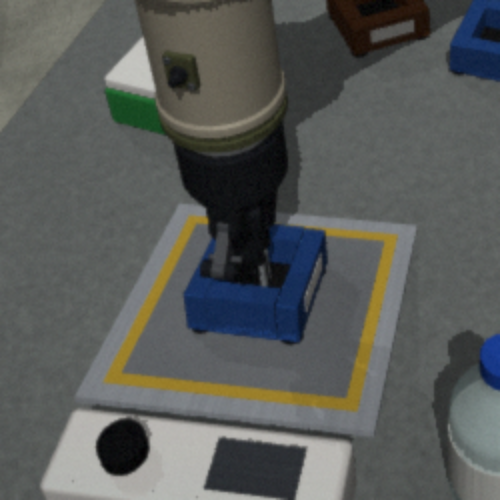

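The holder sits wholly on the platform near its centre. Backing off the wall, withdrawing upward and moving aside for a clear top view.

move_arm(deltas=[0,0,0,0,0.5,-0.1,0,0,0,0,0,0.9,-0.2,0,0,0,0,0,0.9,-2,0,0,0,0,0,0.9,-5,0,0,0,0,0,0.9,-10,0,0,0,0,0,0.9,-15,0,0,0,0,0,6,-18,0,0,0,0,0,12,-18,0])

```text
time_s: 16.35
position: [0.626, 0.1361, 0.2518]
tool_rot: [-179.7, -0.5, 4.3]
wrist_force: [0.7, 0.3, -0.9]
grip_width: -0.0002
```

move_arm(deltas=[0,0,0,0,6,0,0,0,0,0,0,12,0,0,0,0,0,0,18,0,0,0,0,0,0,23,0,0,0,0,0,0,23,0,0])

```text
time_s: 16.98
position: [0.643, -0.1002, 0.2517]
tool_rot: [-179.9, -0.5, 3.8]
wrist_force: [-0.1, 0.9, 0.2]
grip_width: 0.0002
```

```bash
python3 -c "
from h import *
c=snap('top','t11.png')
for p,r,a in blues(c): print(a,np.round(r[0],3),np.round(r[1],3),round(r[2],1))
s=snap('side','s11.png')
a=cv2.imread('pics/t11.png')[100:400,60:460];b=cv2.imread('pics/s11.png')[180:480,100:500];cv2.imwrite('pics/ts11.png',np.hstack([a,b]))
print(manip.read_state()['position'])
import pickle
c0=pickle.load(open('top.pkl','rb'))
for nm,lo,hi,x1 in(('green',(50,100,30),(75,255,255),400),('cap',(100,110,50),(125,255,255),160)):
  for cc in(c0,c):
    m=cv2.inRange(cv2.cvtColor(cc['frame'],cv2.COLOR_RGB2HSV),lo,hi); m[:,x1:]=0;m[:,:60]=0
    if nm=='cap': m[:290]=0
    q=np.argwhere(m); print(nm,len(q),q.mean(0))
"
```

```text
1019 [0.621 0.248] [0.093 0.091] 1.7
1051 [ 0.473 -0.254] [0.091 0.091] 82.7
180 [0.414 0.388] [0.035 0.032] 75.9
[ 0.64341296 -0.09364115  0.25177661]
green 218 [167.83944954 287.54587156]
green 199 [167.73869347 285.80904523]
cap 179 [309.72625698 126.75418994]
cap 180 [309.72222222 126.78333333]
```

View pics/ts11.png

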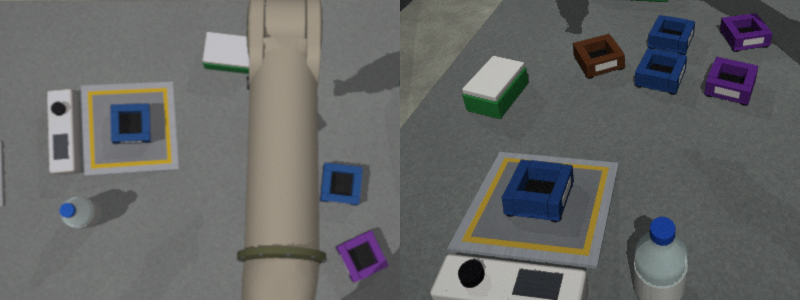

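The holder is at about (0.62, 0.25), flat in the middle of the platform. The bottle and tip box haven't moved, and the two worn holders stand on the bench.

```bash
python3 -c "
from h import *
c=imaging.capture('top')
for p,r,a in blues(c): print(a,np.round(r[0],3))
print(job.job_done())"
```

```text
1015 [0.621 0.248]
1049 [ 0.473 -0.254]
180 [0.415 0.388]
the job is handed in; nothing more can be done
None
```

The holder with good feet, the left one of the row, now stands wholly on the sloping platform, and I've handed the job in after about 17 of the 72 s.

**Feel test:** I dragged each holder with shut fingers in its well.

| Holder | Drag force | Moved from start |
|---|---|---|
| Left | steady, about 3.5 N | about 2.5 cm in the test drag |
| Middle | about 1 N | about 2.5 cm |
| Right | about 1 N | about 4.6 cm |

Single readings on the two slippery ones were noisy, up to about 2 N, so I judged them on their averages.

**Placing:** I pulled the left holder into line with the ramp and slid it up from the low edge. I then withdrew the fingers clear of everything.

**Last checks:**
- **Position:** the holder measured (0.621, 0.248), within about 1 cm of the platform centre. Two pictures in a row gave the same position, and it looks flat in the side view.
- **Slippery holders:** the right one was measured at the end. The arm hid the middle one in the final top views; it was last measured at (0.476, −0.115), and the last side view shows it upright on the bench.
- **Bystanders:** the bottle cap was unchanged to a fraction of a pixel. The tip box shifted under 2 pixels with the arm partly covering it, so I take it as unmoved.

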